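# Clamp a log piece in the sanding fixture and drive the clamp screw home

## Robot

A 7-joint arm with a two-finger parallel gripper is mounted at the origin on the work surface. World frame = base frame: x ahead of the robot, y to its left, z up, the work surface at z = 0. Lengths are in m, angles in degrees, forces in N, time in s.
With the tool pointing down it reaches from about 0.4 to 0.875 m from the base axis. Payload 6.5 kg.
Tool frame: the origin (TCP) lies midway between the tips of the shut fingers; the grasp point (between the pads) lies 19 mm behind it; z points along the fingers, x is the direction in which the jaws open and shut, and the axes are right-handed (so a half turn about z gives the same grasp; the last joint's range is limited). The gripper opens to 88 mm and grips with 3 to 60 N. Pads are 18 mm wide; open, the fingers measure 123 mm over their backs; the gripper's body (75 mm by 187 mm) begins 45 mm behind the grasp point.
Start: joints at [62.556, 30.733, -0.252, 88.115, 0.149, 61.152, -4.079], TCP at [0.261, -0.595, 0.239] pointing down, gripper open.
Joint ranges: [-154.64, 154.64], [-21.42, 123.67], [-72.66, 72.17], [13.99, 137.28], [-74.86, 254.86], [10.95, 109.41], [-158.01, 158.01]. Speed limits (degrees/s): [136.94, 136.94, 180, 180, 180, 180, 180].

## Interface

Orientations are given as [roll, pitch, yaw] about the fixed x, y, z axes, in that order (R = Rz(yaw) Ry(pitch) Rx(roll)).
In Python, from station import get_obs, camera, finish_job, regions_of gives the robot as it stands. The module is installed in compiled form; this text tells all that it offers.
- The arm moves only by the tool arm_command, never from a script. Its argument "rows" is a list of rows, each a list of 4 numbers: the shift along the tool's x, y, z in mm, then the turn about the tool's z in rad. In form: [[x, y, z, yaw], ...]. A call has 1 to 20 rows; each row shifts and turns the commanded pose from where the row before left it, along the tool's axes as they then stand; what a row does not reach is not made up. A row lasts 1/8 s, in which the tool goes at most 62.5 mm and 10.7 degrees, less where a joint would pass 70% of its speed; a pose out of reach is approached as far as the arm can. A call is refused whole if a number of a shift passes 62.5 or a number of a turn 0.188, either way. A call with a gripper value outside its range is refused whole. "fingers" is the opening, from 0 (shut) to 1 (fully open), set as the call begins (left out, the last holds). The fingers move at their own pace and stop on an object; the grip force is fixed at half the most. Time passes only in rows, so rows that do not move let the fingers close. It gives the time, the measured TCP pose, the force and the opening at its end, in the units of the state.
- get_obs(): the state, without advancing time (a new reading comes with each control period).
- camera(name): name is "scene" or "top" or "wrist"; returns a dict with "image" (384x512x3 uint8, red, green, blue), "intrinsics" (3x3 intrinsics, pixels), "dist" ([k1, k2, p1, p2, k3] as OpenCV has them; the pictures are not rectified), "extrinsics" (4x4, takes a point from camera to world coordinates). Camera axes: x right, y up, looking along -z (the intrinsics and any distortion apply to the point x, -y, -z); pixel columns grow to the right and rows downward; lengths in m; the calibration is good to about 2 mm. A picture is of the moment at which its call begins. There is no depth.
- finish_job(): hands the job in, once; it reports no verdict.
Trained networks look in the newest picture that a camera, given by its name, has taken for a name from the list of things; names that differ only in an ending like _2 or _b are one class to them, and where a whole thing is asked for, a point or a joint stands for the part that bears it (a point fixed in the world has none). Each returns a list of dicts, best first, with "p" (0 to 1); they miss things now and then, are a little off and sometimes report something else, mostly with a low value. They report only what shows in the picture. A call takes as long as a camera call. They do not tell look-alikes from the thing itself.
- regions_of(name, camera): "region" (384x512 bool, what is visible of it) and "uv" ([column, row] in pixels, amid what is visible of it).
The state is a dict: "clock": time; "qpos": joint angles; "qvel": joint speeds; "joint_efforts": joint torques, N m; "eef_pos": TCP position; "eef_rot": TCP orientation; "ft_force": force on the tool from outside, world axes, zero at the start; "wrist_torque": the same for the moment, N m; "gripper_width": finger opening in m.
Only numpy, scipy, OpenCV 4.12 (cv2) and the standard library are available. Lean on these libraries where they do the work, as an engineer would, in place of code of your own. Each camera call takes 0.05 s, during which the arm holds its last target.

## Task

Get the log piece clamped for sanding: push the fixture's sliding jaw along its track until the log is snug between the jaw and the V-block, then take the green cross-head screwdriver from the rack, seat its bit fully in the jaw's clamp screw and, keeping it pressed in while you turn, drive the screw clockwise until it is home. Then hang the screwdriver back in the same hole of the rack and leave everything else where it was.

Things in the scene. Friction and masses are not known exactly. Their poses are not given: they have to be found in the camera images.
- fixture: Fixed clamping fixture on the bench: plywood board 290 x 110 x 18 mm with an aluminium T-track; at one end a brown wooden V-block 40 mm high opening towards the other end, two screws already flush in its top. Origin: on the bench, on the board's middle line (board from 155 mm behind to 135 mm ahead of it). x runs along the track from the jaw towards the V-block, y across, z up.
- v_centre (a point): Point on the top of the fixture's board where the axis of the log stands when the log touches both faces of the V (40 mm along fixture x from the fixture's origin, 18 mm above the bench). Axes as the fixture's.
- jaw (a joint): Position of the sliding jaw along the track, m: grows towards the V-block, 0 to 0.070, starts between 0 and 0.012; it nips the log in the V at 0.045. The jaw is a pale wooden block 56 mm along the track, 70 mm across, 40 mm high on the 18 mm board, cork on the face towards the log. It slides against about 8 N of friction and stays where it is left.
- jaw_back (a point): Centre of the jaw's back face (the upright face away from the log), 20 mm above the board, 38 mm above the bench. Axes as the fixture's. The clamp screw's axis is 28 mm ahead of it along fixture x.
- jaw_front (a point): Centre of the jaw's front (cork) face, 20 mm above the board. Axes as the fixture's.
- log: Log piece with bark and pale sawn ends, 64 mm diameter, 64 mm high, 0.09 to 0.18 kg, standing on end on the fixture's board between the jaw and the V-block, touching neither at the start; it slides easily on the waxed wood (friction about 0.25). Origin: centre of its underside; z up its axis.
- screw (a joint): Angle of the clamp screw in the jaw's top, rad: grows clockwise seen from above; 2.6 is home (firm stop, head down on the jaw). Starts between 0 and 1.0, so 1.6 to 2.6 rad remain. Coarse two-start thread: it sinks 8 mm per turn (1.27 mm per rad). It turns against about 0.12 N m and does not move when only pressed.
- recess (a point): Centre of the floor of the cross recess in the clamp screw's head. The steel head is 23 mm in diameter, 8 mm high; the recess is a cross of two slots 4.4 mm wide, 14 mm long, 6 mm deep, with vertical walls, along this point's x and y axes, which turn with the screw; z up. With the screw home this point is 60 mm above the bench, with the joint at 0 it is 63.3 mm.
- driver: Cross-head screwdriver, about 0.12 kg, green hexagonal handle with black collar and black end cap, hanging upright, bit down, in one of the rack's three holes, yaw random. Origin: centre of the underside of the collar, which rests on the rack's board; z up along the axis. Collar 26 mm diameter, 0 to 12 mm; hexagonal grip 12 to 80 mm; cap to 88 mm. Shank 10 mm diameter below; bit tip 80 mm under the origin.
- driver_tip (a point): Tip of the screwdriver's bit, axes as the screwdriver's. The bit is a cross of two blades along this point's x and y axes: 7.5 mm wide and 1.6 mm thick for the first 2.5 mm, then 11 mm wide and 3 mm thick. Fully seated, the tip stands on the floor of the screw's recess.
- driver_grip (a point): Point on the handle's axis in the hexagonal grip, 55 mm above the handle's underside. Axes as the screwdriver's. The hexagon is 26 mm across flats; one pair of flats faces along this point's x axis, the other pairs at 60 and 120 degrees from it.
- rack: Fixed wooden tool rack: board 290 x 75 mm, 18 mm thick, its top 100 mm above the bench, on two end legs, open below, with three vertical holes of 17 mm diameter in a row along its x axis at -90, 0 and +90 mm from its middle (edges chamfered 3 mm). Origin: on the bench under the board's middle; z up.
- flat_driver: Bystander: screwdriver with a round red handle, hanging in another hole of the rack, handle 29 mm diameter and 100 mm tall above the board. Leave it.
- awl: Bystander: awl with a pear-shaped pale wooden handle, 36 mm diameter and 73 mm tall above the board, hanging in the remaining hole. Leave it.
- slice_big: Bystander: loose log slice lying flat, 92 mm diameter, 24 mm high; origin under its centre.
- slice_small: Bystander: loose log slice lying flat, 58 mm diameter, 30 mm high; origin under its centre.
- sanding_block: Bystander: cork sanding block 110 x 63 x 31 mm; origin under its centre.
- glue: Bystander: white glue bottle with a yellow cap, 64 mm diameter, 170 mm high; origin under its centre.
- screw_jar: Bystander: amber jar with a steel lid, 70 mm diameter, 80 mm high; origin under its centre.
There are look-alikes about, which are no part of the job. Leave any purple or red look-alike of the log alone.

How it is judged:
By the outcome, as a careful person would: the job done as asked, in the order asked, and still so for the second after the job is handed in, with the robot touching nothing.
It also fails if it takes over 70 s, if anything falls off the work surface, if the arm or the gripper's body presses on something with over 40 N, if the wrist force passes 120 N, or if a joint passes its speed limit or range.

## Working session

There is one attempt and no reset: what is moved stays moved. The work goes in short steps, Python scripts to look and compute and a tool call to move; the robot and the scene stay as the last step left them, time stands still between calls to the robot, and variables do not carry over. Pictures are saved under pics/ and viewed, and the job is handed in when it is done.

Besides the shell and the picture viewer there is one more tool, called by a JSON object that holds its "fn" and its "kwargs". arm_command: Moves the arm, as the interface text tells. Its arguments: {"type":"object","properties":{"rows":{"type":"array","items":{"type":"array","items":{"type":"number"}}},"fingers":{"type":"number"}},"required":["rows"]}

```bash
mkdir -p pics; cat > h.py <<'E'
import numpy as np,cv2
from station import get_obs,camera,finish_job,regions_of
def save(c,n,crop=None,s=1):
    im=c["image"][:,:,::-1]
    if crop: im=im[crop[1]:crop[3],crop[0]:crop[2]]
    if s!=1: im=cv2.resize(im,None,fx=s,fy=s,interpolation=cv2.INTER_CUBIC)
    cv2.imwrite(f"pics/{n}.png",im)
def ray(c,uv):
    K=np.array(c["intrinsics"]);d=np.array(c["dist"],float)
    p=cv2.undistortPoints(np.array(uv,float).reshape(-1,1,2),K,d).reshape(-1,2)
    E=np.array(c["extrinsics"])
    r=np.c_[p[:,0],-p[:,1],-np.ones(len(p))]@E[:3,:3].T
    return E[:3,3],r
def atz(c,uv,z):
    o,r=ray(c,uv); t=(z-o[2])/r[:,2]; return o+r*t[:,None]
def proj(c,P):
    E=np.array(c["extrinsics"]);q=(np.atleast_2d(P)-E[:3,3])@E[:3,:3]
    q=q*[1,-1,-1]
    return cv2.projectPoints(q.reshape(-1,1,3),np.zeros(3),np.zeros(3),np.array(c["intrinsics"]),np.array(c["dist"],float))[0].reshape(-1,2)
E
python3 - <<'E'
from h import *
for n in["scene","top","wrist"]:
    c=camera(n);save(c,n+"0",s=1.5);print(n,np.round(c["extrinsics"],3).tolist(),np.round(c["intrinsics"],1).tolist(),c["dist"])
    for k in["fixture","jaw","log","screw","driver","rack","flat_driver","awl"]:
        for r in regions_of(k,n)[:3]: print(k,round(r["p"],2),np.round(r["uv"]),r["region"].sum())
print(get_obs())
E
```

```text
scene [[0.096, -0.571, 0.815, 1.633], [0.995, 0.074, -0.066, -0.077], [-0.023, 0.817, 0.576, 0.894], [0.0, 0.0, 0.0, 1.0]] [[461.1, 0.0, 253.0], [0.0, 461.1, 193.5], [0.0, 0.0, 1.0]] [0.0421648 0.        0.        0.        0.       ]
fixture 0.9 [212. 225.] 2523
jaw 0.93 [225. 218.] 470
log 0.98 [238. 245.] 622
log 0.88 [200. 216.] 515
log 0.79 [133. 239.] 587
screw 0.5 [224. 210.] 41
screw 0.36 [212. 223.] 2374
driver 0.64 [331. 158.] 220
rack 0.95 [339. 214.] 1659
flat_driver 0.58 [347. 190.] 310
flat_driver 0.16 [117. 210.] 620
awl 0.78 [337. 177.] 186
top [[0.026, 0.988, -0.155, 0.326], [-1.0, 0.027, 0.002, 0.031], [0.006, 0.155, 0.988, 1.383], [0.0, 0.0, 0.0, 1.0]] [[472.1, 0.0, 254.9], [0.0, 472.1, 191.9], [0.0, 0.0, 1.0]] [-0.0035934  0.         0.         0.         0.       ]
fixture 0.63 [302. 193.] 3320
fixture 0.29 [288. 195.] 553
jaw 0.83 [286. 194.] 524
jaw 0.71 [366. 262.] 572
log 0.91 [318. 192.] 456
log 0.76 [323. 144.] 448
log 0.6 [304. 242.] 419
screw 0.45 [286. 188.] 44
driver 0.6 [161. 229.] 163
driver 0.18 [316. 191.] 485
rack 0.58 [170. 202.] 2653
flat_driver 
[... 295 characters left out ...]
.        ]
{'clock': 1.35, 'qpos': array([62.55618722, 30.73590646, -0.25418143, 88.11634187,  0.14934431,
       61.15124932, -4.08201657]), 'qvel': array([ 0.00074797,  0.02662818,  0.05360154, -0.04354806,  0.0122539 ,
       -0.05042705, -0.08542795]), 'joint_efforts': array([ 2.66088837e-04, -5.70886767e+01,  9.90751237e-01, -2.51911926e+01,
       -5.60826086e-02,  1.09862906e-02,  1.01893295e-04]), 'eef_pos': array([ 0.26076511, -0.59537745,  0.23867988]), 'eef_rot': array([ 1.79998878e+02,  3.09681297e-03, -6.63476605e+01]), 'ft_force': array([-0.61611558,  0.1458634 , -0.22907832]), 'wrist_torque': array([-0.0091816 , -0.01376183,  0.01775078]), 'gripper_width': 0.08815408913852649}
```

View pics/scene0.png

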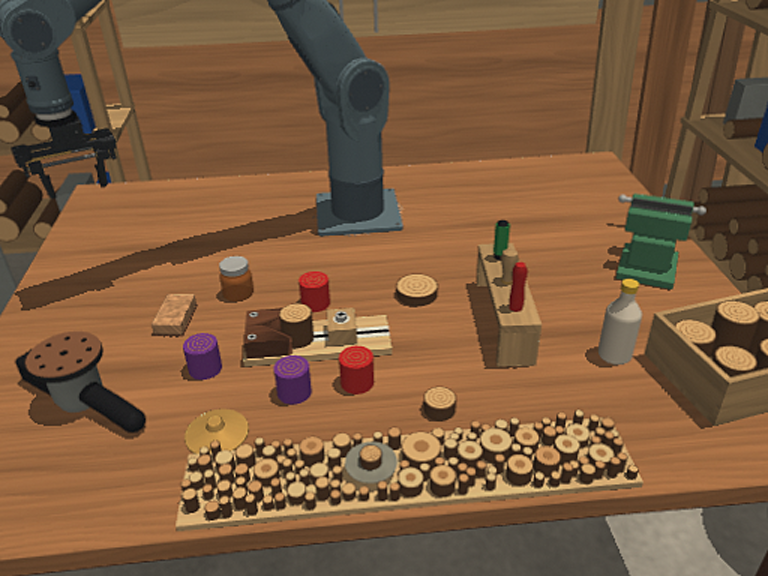

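View pics/top0.png

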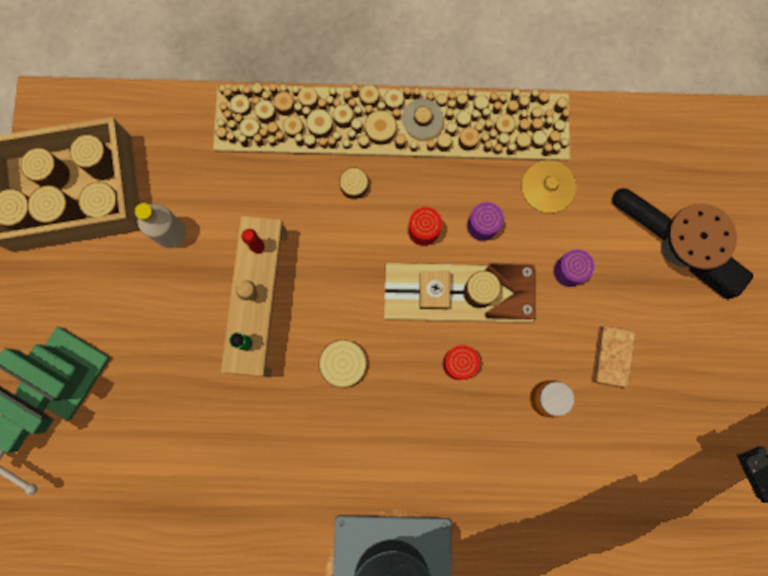

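```bash
python3 - <<'E'
from h import *
c=camera("top");save(c,"t1",(240,160,370,230),6);save(c,"t2",(140,135,200,260),5)
import pickle;pickle.dump(c,open("top.pkl","wb"))
E
```

```text
(no output)
```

View pics/t1.png

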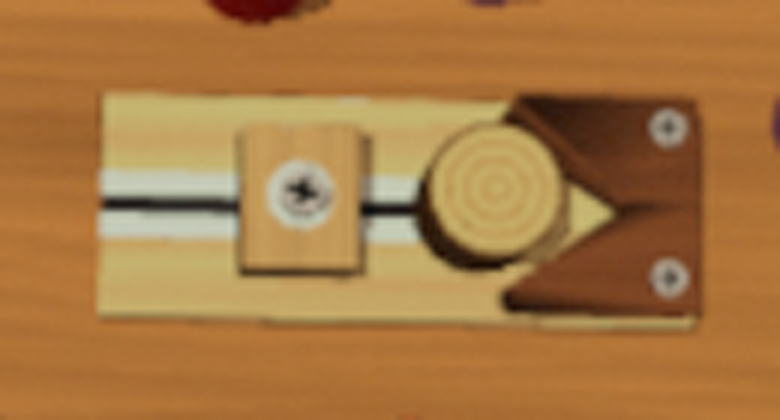

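View pics/t2.png

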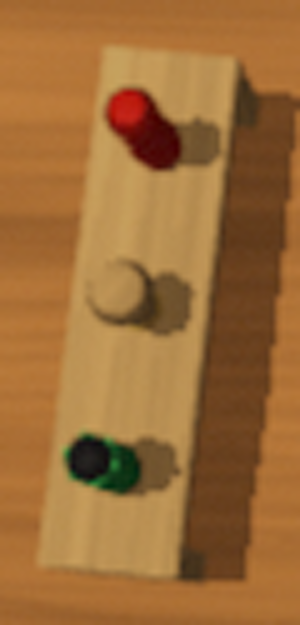

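```bash
python3 - <<'E'
from h import *
import pickle;c=pickle.load(open("top.pkl","rb"))
f=lambda p:(240+p[0]/6,160+p[1]/6)
g=lambda p:(140+p[0]/5,135+p[1]/5)
print("left corners, front-left,back-left,",np.round(atz(c,[f(p) for p in[(102,94),(98,316)]],.018),4))
print("right bottom",np.round(atz(c,[f(p) for p in[(695,328)]],.018),4))
print("vblock tr, br",np.round(atz(c,[f(p) for p in[(694,100),(700,313)]],.058),4))
print("jaw corners",np.round(atz(c,[f(p) for p in[(238,124),(360,126),(238,270),(363,273)]],.058),4))
print("screw top",np.round(atz(c,[f(p) for p in[(300,193)]],.067),4))
print("log top",np.round(atz(c,[f(p) for p in[(496,189)]],.082),4))
print("rack",np.round(atz(c,[g(p) for p in[(105,47),(240,60),(182,578),(38,567)]],.1),4))
print("drv cap",np.round(atz(c,[g(p) for p in[(90,457)]],.188),4))
E
```

```text
left corners, front-left,back-left, [[0.5883 0.0235 0.018 ]
 [0.4788 0.0227 0.018 ]]
right bottom [[ 0.4807 -0.2669  0.018 ]]
vblock tr, br [[ 0.5854 -0.2585  0.058 ]
 [ 0.4833 -0.2606  0.058 ]]
jaw corners [[ 0.5678 -0.0413  0.058 ]
 [ 0.5684 -0.0993  0.058 ]
 [ 0.4979 -0.0426  0.058 ]
 [ 0.498  -0.1016  0.058 ]]
screw top [[ 0.534  -0.0706  0.067 ]]
log top [[ 0.536  -0.1607  0.082 ]]
rack [[0.654  0.2942 0.1   ]
 [0.6487 0.2185 0.1   ]
 [0.361  0.236  0.1   ]
 [0.3648 0.3139 0.1   ]]
drv cap [[0.4181 0.2716 0.188 ]]
```

```bash
cat >> h.py <<'E'
def plan(target,yaw,n,start=None,maxturn=.18):
    "rows to reach target xyz (m), yaw deg, linear in n rows; shifts in axes before the turn"
    o=get_obs(); p=np.array(o["eef_pos"] if start is None else start[:3]);y=o["eef_rot"][2] if start is None else start[3]
    d=(np.array(target)-p)*1e3/n; dy=np.radians(yaw-y)/n
    rows=[];a=np.radians(y)
    for i in range(n):
        rows.append([float(np.round(v,1)) for v in (d[0]*np.cos(a)+d[1]*np.sin(a), d[0]*np.sin(a)-d[1]*np.cos(a),-d[2])]+[float(np.round(-dy,4))]);a+=dy
    print(rows)
E
python3 - <<'E'
from h import *
plan([.534,.01,.239],0,13)
E
```

```text
[[-34.2, -37.9, -0.0, -0.0891], [-30.7, -40.8, -0.0, -0.0891], [-27.0, -43.4, -0.0, -0.0891], [-23.0, -45.6, -0.0, -0.0891], [-18.8, -47.5, -0.0, -0.0891], [-14.5, -49.0, -0.0, -0.0891], [-10.1, -50.1, -0.0, -0.0891], [-5.6, -50.8, -0.0, -0.0891], [-1.1, -51.1, -0.0, -0.0891], [3.5, -51.0, -0.0, -0.0891], [8.0, -50.5, -0.0, -0.0891], [12.4, -49.6, -0.0, -0.0891], [16.8, -48.3, -0.0, -0.0891]]
```

{"fn": "arm_command", "kwargs": {"rows": [[-34,-38,0,-0.089],[-31,-41,0,-0.089],[-27,-43,0,-0.089],[-23,-46,0,-0.089],[-19,-47,0,-0.089],[-14,-49,0,-0.089],[-10,-50,0,-0.089],[-6,-51,0,-0.089],[-1,-51,0,-0.089],[3,-51,0,-0.089],[8,-50,0,-0.089],[12,-50,0,-0.089],[17,-48,0,-0.09]], "fingers": 0}}

```text
clock: 3.02
eef_pos: [0.5342, 0.011, 0.2389]
eef_rot: [180.0, -0.0, 0.2]
ft_force: [-0.5, -0.7, 0.8]
gripper_width: 0.0003
```

```bash
python3 - <<'E'
from h import *
c=camera("wrist");save(c,"w1",s=1.5)
import pickle;pickle.dump(c,open("w1.pkl","wb"))
E
```

```text
(no output)
```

View pics/w1.png

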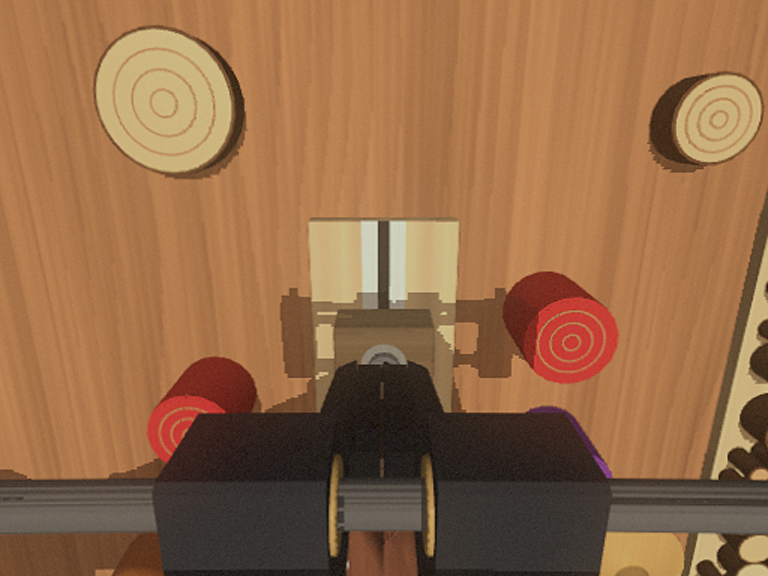

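```bash
python3 - <<'E'
from h import *
import pickle;c=pickle.load(open("w1.pkl","rb"))
s=lambda *p:np.array(p)/1.5
print(atz(c,s((310,219),(458,218),(384,218)),.018).round(4))
print(atz(c,s((335,310),(434,309)),.058).round(4))
E
```

```text
[[0.4826 0.0269 0.018 ]
 [0.589  0.0278 0.018 ]
 [0.5358 0.0277 0.018 ]]
[[ 0.5026 -0.0281  0.058 ]
 [ 0.5697 -0.0272  0.058 ]]
```

```bash
python3 - <<'E'
from h import *
import pickle;c=pickle.load(open("w1.pkl","rb"))
save(c,"w1c",(190,130,320,260),5)
s=lambda *p:np.array(p)/1.5
print(atz(c,s((335,310),(434,309)),.018).round(4))
E
```

```text
[[ 0.4988 -0.0427  0.018 ]
 [ 0.5741 -0.0417  0.018 ]]
```

View pics/w1c.png

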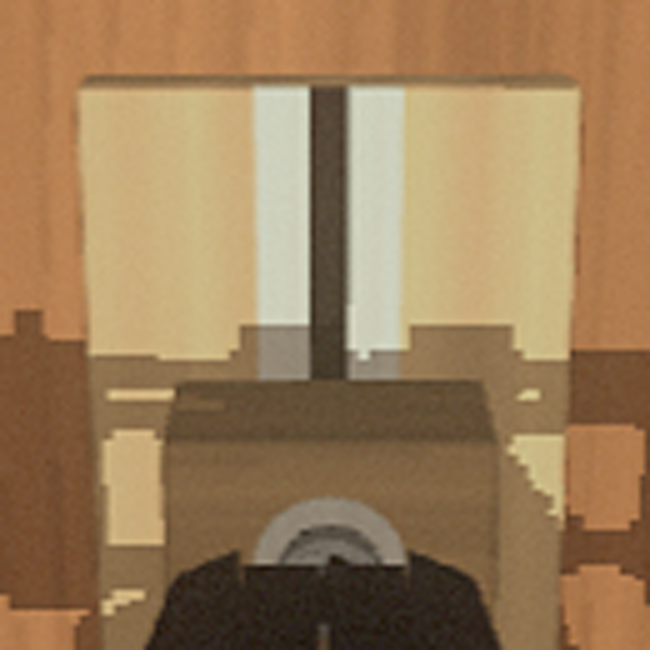

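{"fn": "arm_command", "kwargs": {"rows": [[0,0,50,0],[0,0,50,0],[0,0,50,0],[0,0,40,0],[0,0,11,0],[0,15,0,0],[0,15,0,0],[0,8,0,0]]}}

```text
clock: 4.08
eef_pos: [0.5346, -0.0305, 0.0391]
eef_rot: [180.0, -0.1, -0.1]
ft_force: [0.0, 6.5, 2.8]
gripper_width: 0.0007
```

{"fn": "arm_command", "kwargs": {"rows": [[0,5,0,0],[0,5,0,0],[0,5,0,0],[0,5,0,0],[0,5,0,0],[0,5,0,0],[0,0,0,0]]}}

```text
clock: 4.95
eef_pos: [0.5346, -0.0561, 0.039]
eef_rot: [-179.8, -0.2, 0.1]
ft_force: [-0.8, 6.3, 4.9]
gripper_width: 0.0004
```

{"fn": "arm_command", "kwargs": {"rows": [[0,4,0,0],[0,4,0,0],[0,3,0,0],[0,3,0,0],[0,0,0,0]]}}

```text
clock: 5.58
eef_pos: [0.5347, -0.0695, 0.039]
eef_rot: [-179.8, -0.2, 0.1]
ft_force: [-0.9, 7.0, 4.7]
gripper_width: 0.0003
```

{"fn": "arm_command", "kwargs": {"rows": [[0,2,0,0],[0,1,0,0],[0,0,0,0]]}}

```text
clock: 5.95
eef_pos: [0.5347, -0.0707, 0.0391]
eef_rot: [-179.7, -0.2, 0.2]
ft_force: [-1.5, 11.1, 5.9]
gripper_width: 0.0003
```

{"fn": "arm_command", "kwargs": {"rows": [[0,2,0,0],[0,0,0,0]]}}

```text
clock: 6.2
eef_pos: [0.5347, -0.0708, 0.0391]
eef_rot: [-179.6, -0.2, 0.3]
ft_force: [-1.6, 16.1, 5.3]
gripper_width: 0.0003
```

{"fn": "arm_command", "kwargs": {"rows": [[0,2,0,0],[0,2,0,0],[0,0,0,0]]}}

```text
clock: 6.58
eef_pos: [0.5346, -0.0709, 0.0391]
eef_rot: [-179.3, -0.2, 0.4]
ft_force: [-3.4, 25.2, 6.5]
gripper_width: 0.0004
```

{"fn": "arm_command", "kwargs": {"rows": [[0,-15,0,0],[0,-20,0,0],[0,-20,-20,0],[0,0,-50,0],[0,0,-50,0],[0,0,-20,0],[0,0,0,0]]}}

```text
clock: 7.45
eef_pos: [0.5349, -0.0264, 0.1805]
eef_rot: [180.0, -0.3, -0.0]
ft_force: [0.8, -0.0, -0.2]
gripper_width: 0.0002
```

```bash
python3 - <<'E'
from h import *
import pickle
c=camera("wrist");save(c,"w2",s=1.5);pickle.dump(c,open("w2.pkl","wb"))
t=camera("top");save(t,"t3",(240,160,370,230),6);pickle.dump(t,open("t3.pkl","wb"))
print(get_obs()["eef_pos"])
E
```

```text
[ 0.53319438 -0.0265385   0.17777786]
```

View pics/w2.png

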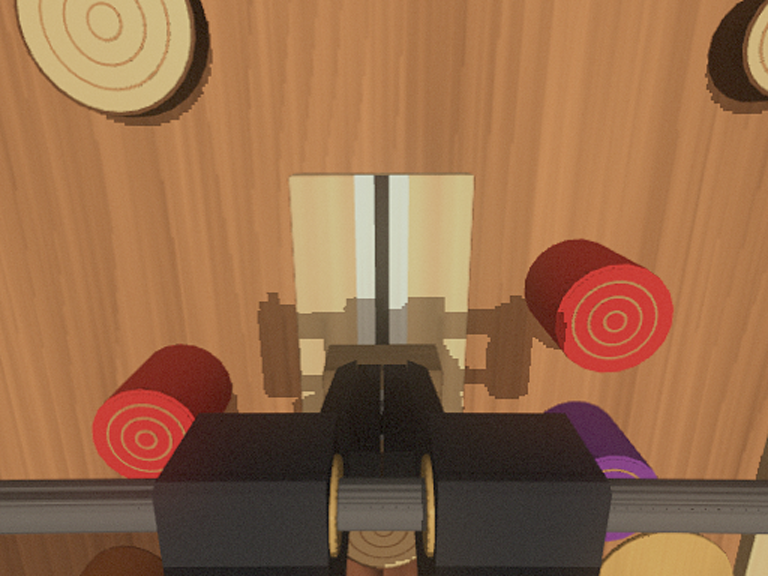

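View pics/t3.png

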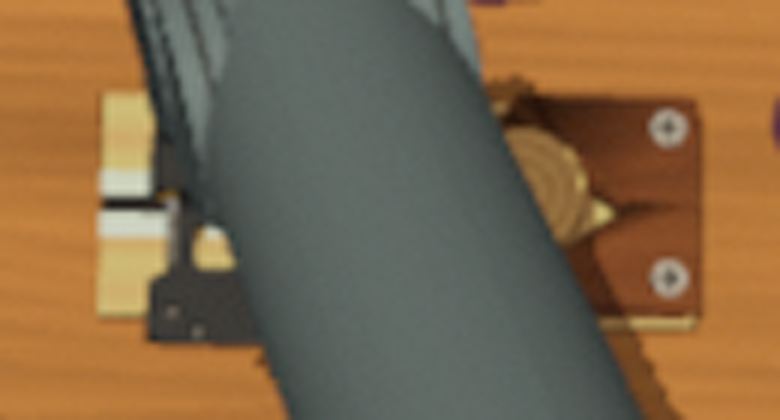

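{"fn": "arm_command", "kwargs": {"rows": [[0,40,0,0],[0,40,0,0],[0,35,0,0],[0,0,0,0]], "fingers": 1}}

```text
clock: 8.05
eef_pos: [0.5322, -0.1447, 0.1762]
eef_rot: [180.0, 0.2, -0.3]
ft_force: [-0.0, -0.2, -0.6]
gripper_width: 0.0386
```

```bash
python3 - <<'E'
from h import *
import pickle
c=camera("wrist");save(c,"w3",(176,20,336,170),5);pickle.dump(c,open("w3.pkl","wb"))
print(get_obs()["eef_pos"])
E
```

```text
[ 0.53252596 -0.14221462  0.17638594]
```

View pics/w3.png

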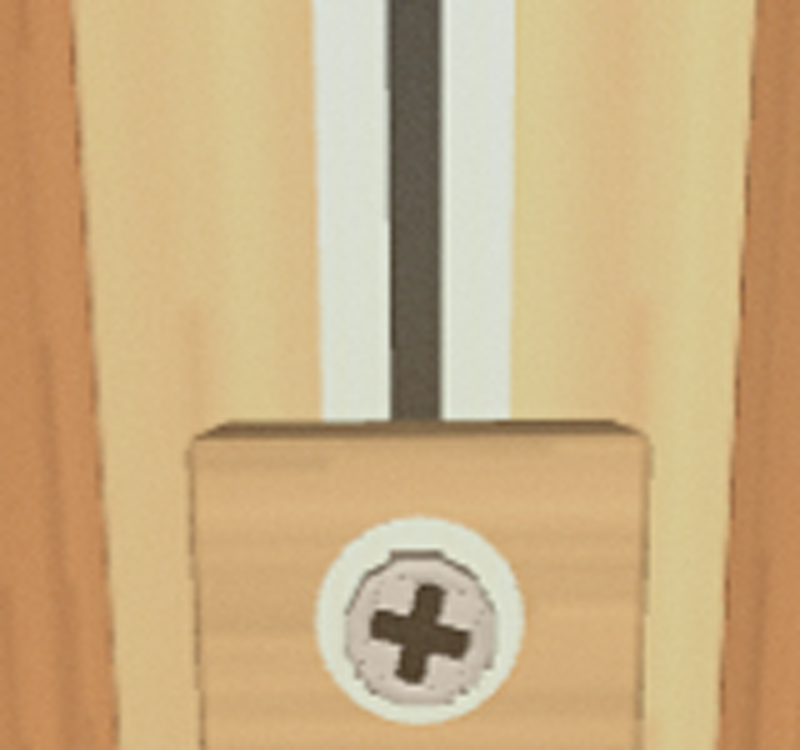

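```bash
python3 - <<'E'
from h import *
import pickle
c=pickle.load(open("w3.pkl","rb"))
f=lambda *P:[(176+p[0]/5,20+p[1]/5) for p in P]
P=atz(c,f((420,633),(429,585),(411,683),(370,628),(469,642)),.0685);print(P.round(4))
for i,j in((2,1),(3,4)):
    d=P[j]-P[i];print(np.degrees(np.arctan2(d[1],d[0])),np.hypot(*d[:2]))
print("jaw back top",atz(c,f((192,435),(650,435)),.058).round(4))
print("head center .0685",atz(c,f((421,630)),.0685).round(4), "washer",atz(c,f((420,620)),.059).round(4))
print(np.array(c["extrinsics"]).round(4))
# slot dir at bottom
P=atz(c,f((415,0),(416,420)),.018);print(P)
E
```

```text
[[ 0.536  -0.1092  0.0685]
 [ 0.5374 -0.1021  0.0685]
 [ 0.5347 -0.1168  0.0685]
 [ 0.5286 -0.1085  0.0685]
 [ 0.5434 -0.1106  0.0685]]
79.61308997304143 0.01493803430842012
-8.390545626725483 0.014939252828820734
jaw back top [[ 0.502  -0.0812  0.058 ]
 [ 0.5706 -0.0816  0.058 ]]
head center .0685 [[ 0.5362 -0.1088  0.0685]] washer [[ 0.5362 -0.1089  0.059 ]]
[[ 1.      0.0044  0.0053  0.5329]
 [-0.0058  0.9506  0.3103 -0.0638]
 [-0.0036 -0.3103  0.9506  0.3227]
 [ 0.      0.      0.      1.    ]]
[[ 0.53588719 -0.01691768  0.018     ]
 [ 0.53598443 -0.08146917  0.018     ]]
```

{"fn": "arm_command", "kwargs": {"rows": [[-5,-20,-45,0],[-10,-45,-45,0],[-15,-50,-34,0],[-18,-50,0,0],[-18,-50,0,0],[-18,-50,0,0],[-17,-50,0,0],[-13,-37,0,0],[0,0,0,0]]}}

```text
clock: 9.22
eef_pos: [0.4171, 0.2134, 0.3]
eef_rot: [-179.9, 0.1, 0.5]
ft_force: [0.5, -1.7, -0.2]
gripper_width: 0.088
```

```bash
python3 - <<'E'
from h import *
import pickle
c=camera("wrist");save(c,"w4",s=1.5);pickle.dump(c,open("w4.pkl","wb"))
print(get_obs()["eef_pos"],get_obs()["eef_rot"],get_obs()["qpos"])
u=proj(c,[.4175,.272,.188])[0];print(u)
a=(int(u[0])-50,max(0,int(u[1])-50));save(c,"w4c",(a[0],a[1],a[0]+100,a[1]+100),6);print(a)
E
```

```text
[0.41824888 0.21108599 0.29984998] [1.79994028e+02 7.19059777e-02 2.94069722e-01] [  3.69226386  12.78533171 -41.03773575 108.63199074   9.42493438
  62.04094061 -40.79944087]
[255.97689783 114.53346401]
(205, 64)
```

View pics/w4.png

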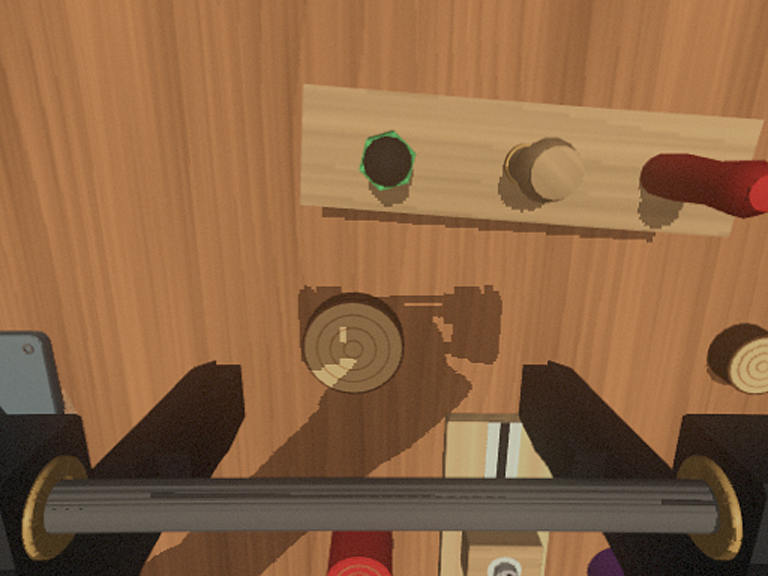

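View pics/w4c.png

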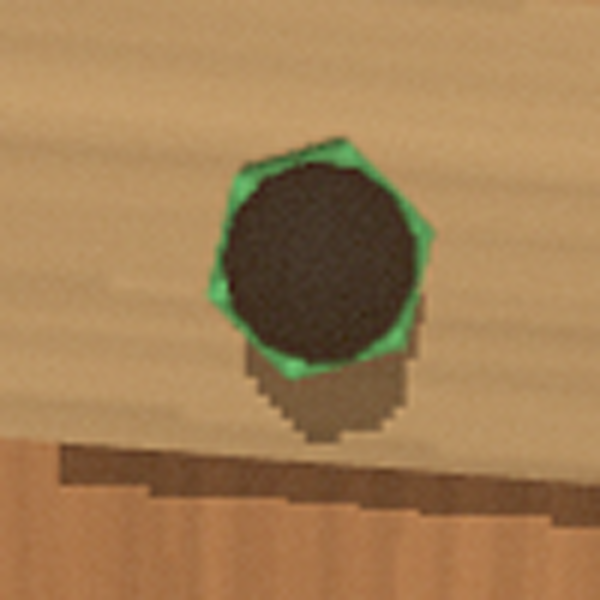

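```bash
python3 - <<'E'
from h import *
import pickle
c=pickle.load(open("w4.pkl","rb"))
V=[(345,139),(432,235),(405,347),(292,377),(211,295),(240,175)]
P=atz(c,[(205+x/6,64+y/6) for x,y in V],.18)
C=P.mean(0);print(C.round(4))
d=P-C;a=np.degrees(np.arctan2(d[:,1],d[:,0]));print(a.round(1),np.hypot(d[:,0],d[:,1]).round(4))
m=np.degrees(np.angle(np.mean(np.exp(6j*np.radians(a)))))/6;print("vertex",m%60,"flat normals",(m+30)%60)
print("cap centre",atz(c,[(205+321/6,64+261/6)],.188).round(4))
E
```

```text
[0.4194 0.2763 0.18  ]
[  79.3   13.9  -43.6 -103.9 -163.5  134.2] [0.0151 0.0143 0.015  0.0147 0.0144 0.0146]
vertex 16.05277415020174 flat normals 46.05277415020174
cap centre [[0.4193 0.277  0.188 ]]
```

```bash
python3 - <<'E'
from h import *
plan([.4188,.2755,.24],46.05,5)
E
```

```text
[[0.2, -12.9, 12.0, -0.1597], [2.2, -12.7, 12.0, -0.1597], [4.2, -12.2, 12.0, -0.1597], [6.1, -11.4, 12.0, -0.1597], [7.8, -10.2, 12.0, -0.1597]]
```

{"fn": "arm_command", "kwargs": {"rows": [[0,-13,12,-0.16],[2,-12.5,12,-0.16],[4,-12,12,-0.16],[6,-11.5,12,-0.16],[8,-10,12,-0.16],[0,0,0,0]]}}

```text
clock: 10.02
eef_pos: [0.4198, 0.2727, 0.2392]
eef_rot: [-179.9, 0.1, 45.8]
ft_force: [0.4, -0.3, -0.3]
gripper_width: 0.0882
```

{"fn": "arm_command", "kwargs": {"rows": [[0,0,35,0],[0,0,35,0],[0,0,24,0],[0,0,10,0],[0,0,0,0]]}}

```text
clock: 10.65
eef_pos: [0.4205, 0.2728, 0.1365]
eef_rot: [180.0, 0.0, 45.7]
ft_force: [-0.1, -0.5, -0.5]
gripper_width: 0.0878
```

{"fn": "arm_command", "kwargs": {"rows": [[0,-2,0,0],[0,0,0,0],[0,0,0,0]]}}

```text
clock: 11.02
eef_pos: [0.4191, 0.2749, 0.1368]
eef_rot: [180.0, -0.0, 45.8]
ft_force: [0.3, 0.0, -0.2]
gripper_width: 0.0883
```

{"fn": "arm_command", "kwargs": {"rows": [[0,0,0,0],[0,0,0,0],[0,0,0,0],[0,0,0,0],[0,0,0,0],[0,0,0,0]], "fingers": 0}}

```text
clock: 11.78
eef_pos: [0.4189, 0.2747, 0.1363]
eef_rot: [-180.0, 0.0, 45.8]
ft_force: [-0.5, -0.4, -0.4]
gripper_width: 0.03
```

{"fn": "arm_command", "kwargs": {"rows": [[0,0,0,0],[0,0,0,0],[0,0,0,0]]}}

```text
clock: 12.15
eef_pos: [0.4188, 0.2747, 0.1363]
eef_rot: [-180.0, 0.0, 45.8]
ft_force: [0.4, 0.9, 0.1]
gripper_width: 0.0256
```

{"fn": "arm_command", "kwargs": {"rows": [[0,0,-15,0],[0,0,-30,0],[0,0,-40,0],[0,0,-40,0],[0,0,-25,0],[0,0,0,0]]}}

```text
clock: 12.9
eef_pos: [0.4196, 0.2755, 0.2886]
eef_rot: [179.9, -0.2, 45.8]
ft_force: [-0.0, -1.4, -2.1]
gripper_width: 0.0256
```

```bash
python3 - <<'E'
from h import *
import pickle
c=camera("wrist");save(c,"w5",s=1.5);pickle.dump(c,open("w5.pkl","wb"))
o=get_obs();print(o["eef_pos"],o["eef_rot"],o["qpos"],o["gripper_width"])
p=np.array(o["eef_pos"]);tip=p+[0,0,19-135+0.0] if 0 else p+np.array([0,0,.019-.135])
u=proj(c,tip)[0];print(u)
a=(int(u[0])-50,max(0,int(u[1])-50));save(c,"w5c",(a[0],a[1],a[0]+100,a[1]+100),6);print(a)
E
```

```text
[0.41899646 0.27479303 0.28704909] [ 1.79949814e+02 -7.50688316e-02  4.58329747e+01] [  2.53264765  19.75852554 -50.11680475 105.11890499  17.00119546
  62.88472388  -7.94561362] 0.025484928688788756
[252.48365067 188.38553557]
(202, 138)
```

View pics/w5.png

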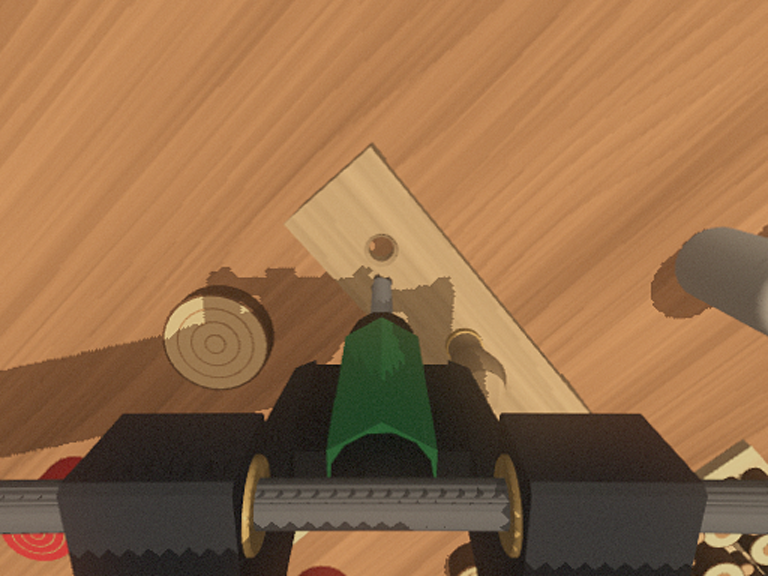

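View pics/w5c.png

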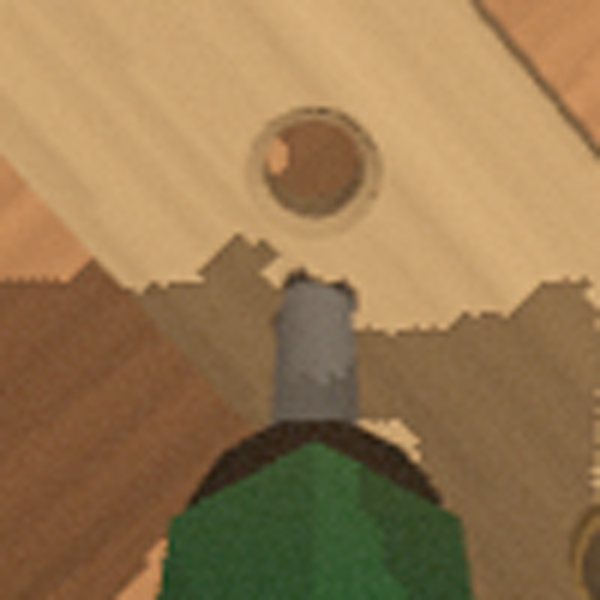

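```bash
python3 - <<'E'
from h import *
import pickle
c=pickle.load(open("w5.pkl","rb"))
print("hole",atz(c,[(202+317/6,138+163/6)],.1).round(4))
p=np.array([.41900,.27479,.28705]);yaw=45.83
tip=p+[0,0,-.116]
im=c["image"][:,:,::-1]
x0,y0,w,s=237,170,36,16
crop=cv2.resize(im[y0:y0+w,x0:x0+w],None,fx=s,fy=s,interpolation=cv2.INTER_CUBIC)
outs=[crop.copy()]
for b in(0,30,60):
    m=crop.copy()
    for k in(0,90):
        a=np.radians(yaw+b+k);u=np.array([np.cos(a),np.sin(a),0]);n=np.array([-u[1],u[0],0])
        for wd,th,z0,z1,col in((.0075,.0016,0,.0025,(0,255,255)),(.011,.003,.0025,.008,(0,0,255))):
            for z in(z0,z1):
                q=[tip+u*wd/2*i+n*th/2*j+[0,0,z] for i,j in((1,1),(1,-1),(-1,-1),(-1,1))]
                uv=(proj(c,q)-[x0,y0]+.5)*s
                cv2.polylines(m,[uv.astype(int)],True,col if z==z0 else (255,0,0),1)
    outs.append(m)
g=np.vstack([np.hstack(outs[:2]),np.hstack(outs[2:])]);g=cv2.resize(g,(600,600),interpolation=cv2.INTER_AREA)
cv2.imwrite("pics/bit5.png",g)
E
```

```text
hole [[0.4188 0.2781 0.1   ]]
```

View pics/bit5.png

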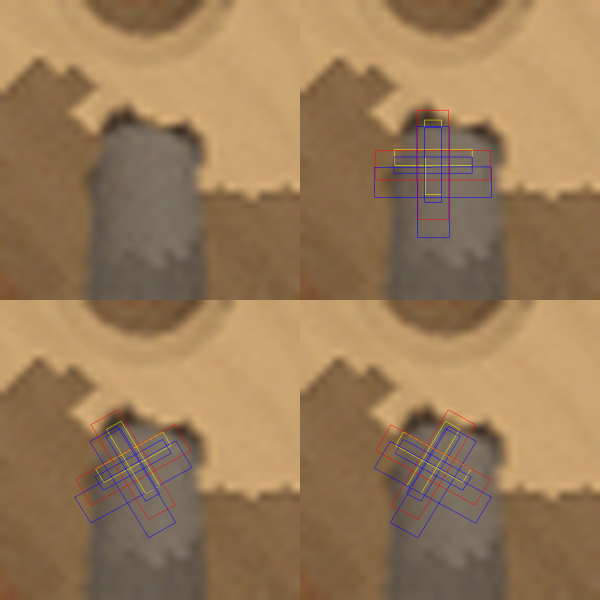

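```bash
python3 - <<'E'
from h import *
plan([.536,-.109,.225],50.6,9)
E
```

```text
[[-21.5, 39.0, 6.9, -0.0092], [-21.9, 38.8, 6.9, -0.0092], [-22.2, 38.6, 6.9, -0.0092], [-22.6, 38.4, 6.9, -0.0092], [-23.0, 38.2, 6.9, -0.0092], [-23.3, 38.0, 6.9, -0.0092], [-23.7, 37.8, 6.9, -0.0092], [-24.0, 37.6, 6.9, -0.0092], [-24.4, 37.3, 6.9, -0.0092]]
```

{"fn": "arm_command", "kwargs": {"rows": [[-21.5,39,0,-0.009],[-22,38.8,5,-0.009],[-22,38.6,8,-0.009],[-22.5,38.4,9,-0.009],[-23,38.2,9,-0.009],[-23.3,38,9,-0.009],[-23.7,37.8,8,-0.01],[-24,37.6,7,-0.01],[-24.4,37.3,7,-0.01],[0,0,15,0],[0,0,15,0],[0,0,5,0],[0,0,0,0],[0,0,0,0]]}}

```text
clock: 14.7
eef_pos: [0.536, -0.1083, 0.1899]
eef_rot: [180.0, -0.0, 50.7]
ft_force: [0.4, 0.3, -0.7]
gripper_width: 0.0257
```

```bash
cat > look.py <<'E'
import sys
from h import *
import pickle
n=sys.argv[1];zr=.0691
c=camera("wrist");pickle.dump(c,open(n+".pkl","wb"))
o=get_obs();print(o["eef_pos"],o["eef_rot"],o["gripper_width"],o["ft_force"].round(1),o["clock"])
u=proj(c,np.array(o["eef_pos"])+[0,0,-.116])[0];print(u)
x0,y0=int(u[0])-24,int(u[1])-24;save(c,n,(x0,y0,x0+48,y0+48),12);print(x0,y0)
E
python3 look.py w6
```

```text
[ 0.53606504 -0.10855327  0.18997145] [ 1.79944123e+02 -2.42268858e-02  5.06864389e+01] 0.025833878748368122 [ 0.2 -0.2 -0.6] 14.75
[253.9863476  189.18271467]
229 165
```

View pics/w6.png

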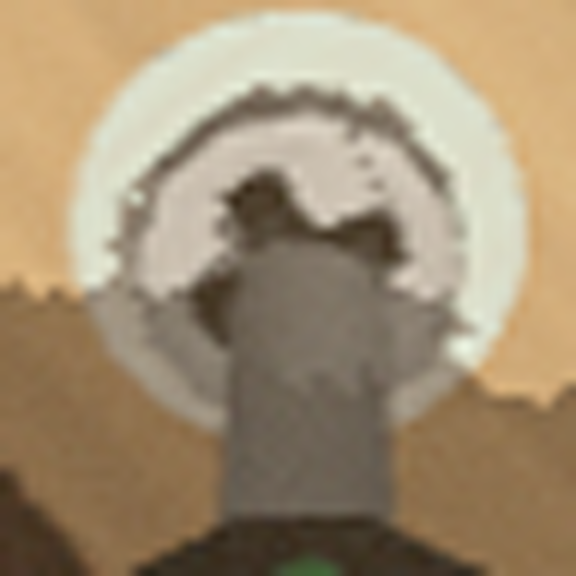

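```bash
cat > ov.py <<'E'
import sys
from h import *
import pickle
def cross(c,C,yaw,wd,th,s,x0,y0,m,col):
    for k in(0,90):
        a=np.radians(yaw+k);u=np.array([np.cos(a),np.sin(a),0]);n=np.array([-u[1],u[0],0])
        q=[np.array(C)+u*wd/2*i+n*th/2*j for i,j in((1,1),(1,-1),(-1,-1),(-1,1))]
        cv2.polylines(m,[((proj(c,q)-[x0,y0]+.5)*s).astype(int)],True,col,1)
def circ(c,C,r,s,x0,y0,m,col):
    q=[np.array(C)+[r*np.cos(t),r*np.sin(t),0] for t in np.linspace(0,6.28,60)]
    cv2.polylines(m,[((proj(c,q)-[x0,y0]+.5)*s).astype(int)],True,col,1)
E
python3 - <<'E'
from ov import *
c=pickle.load(open("w6.pkl","rb"));x0,y0,s=229,165,12
m=cv2.imread("pics/w6.png")
S=[.536,-.109]
cross(c,S+[.0691],-9.4,.014,.0044,s,x0,y0,m,(0,0,255))
circ(c,S+[.0691],.0115,s,x0,y0,m,(0,0,255))
T=np.array([.53607,-.10855,.18997])
# collar underside, shank bottom end
circ(c,T+[0,0,-.0363],.013,s,x0,y0,m,(255,0,0))
circ(c,T+[0,0,-.116+.008],.005,s,x0,y0,m,(255,0,0))
cross(c,T+[0,0,-.116+.0025],80.7,.011,.003,s,x0,y0,m,(255,0,0))
cv2.imwrite("pics/w6o.png",m)
E
```

```text
(no output)
```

View pics/w6o.png

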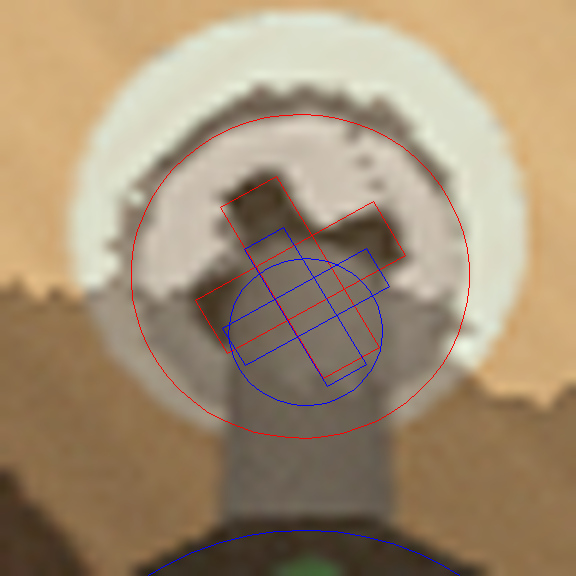

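{"fn": "arm_command", "kwargs": {"rows": [[-0.5,0.2,2,0],[0,0,1.5,0],[0,0,1.5,0],[0,0,1.5,0],[0,0,0,0]]}}

```text
clock: 15.38
eef_pos: [0.5356, -0.1094, 0.1828]
eef_rot: [180.0, -0.0, 50.7]
ft_force: [0.6, 0.1, -1.0]
gripper_width: 0.0258
```

{"fn": "arm_command", "kwargs": {"rows": [[0,0,1,0],[0,0,1,0],[0,0,0,0]]}}

```text
clock: 15.75
eef_pos: [0.5359, -0.1094, 0.1809]
eef_rot: [180.0, -0.0, 50.7]
ft_force: [1.9, -0.3, -0.1]
gripper_width: 0.026
```

{"fn": "arm_command", "kwargs": {"rows": [[0,0,1,0],[0,0,1,0],[0,0,0,0]]}}

```text
clock: 16.12
eef_pos: [0.5359, -0.1094, 0.1792]
eef_rot: [180.0, -0.0, 50.6]
ft_force: [1.7, 0.4, 1.7]
gripper_width: 0.0258
```

{"fn": "arm_command", "kwargs": {"rows": [[0,0,1,0],[0,0,1,0],[0,0,0,0]]}}

```text
clock: 16.5
eef_pos: [0.5364, -0.1095, 0.1785]
eef_rot: [179.9, -0.0, 50.6]
ft_force: [-1.4, -0.5, 13.8]
gripper_width: 0.0258
```

{"fn": "arm_command", "kwargs": {"rows": [[0,0,0.5,0.1],[0,0,0.15,0.12],[0,0,0.15,0.12],[0,0,0.15,0.12],[0,0,0.15,0.12],[0,0,0,0]]}}

```text
clock: 17.25
eef_pos: [0.5365, -0.1097, 0.178]
eef_rot: [179.9, -0.1, 17.4]
ft_force: [-2.0, -1.1, 18.0]
gripper_width: 0.0258
```

{"fn": "arm_command", "kwargs": {"rows": [[0,0,0.15,0.12],[0,0,0.15,0.12],[0,0,0.15,0.12],[0,0,0.15,0.12],[0,0,0.15,0.12],[0,0,0.15,0.12],[0,0,0.15,0.12],[0,0,0,0]]}}

```text
clock: 18.25
eef_pos: [0.5361, -0.1096, 0.1768]
eef_rot: [180.0, -0.1, -30.8]
ft_force: [-2.9, -0.3, 18.4]
gripper_width: 0.0257
```

```bash
python3 -c "
from h import *
o=get_obs();print(o['wrist_torque'],o['qpos'])"
```

```text
[-0.1088069   1.01766999  0.08748634] [ 22.41049172  26.65879931 -20.05852968 106.11445094  11.82596742
  49.17205008 -34.22388981]
```

{"fn": "arm_command", "kwargs": {"rows": [[0,0,0.15,0.12],[0,0,0.15,0.12],[0,0,0.15,0.12],[0,0,0.15,0.12],[0,0,0.15,0.12],[0,0,0.15,0.12],[0,0,0,0]]}}

```text
clock: 19.12
eef_pos: [0.536, -0.1094, 0.1759]
eef_rot: [-180.0, -0.1, -72.0]
ft_force: [-2.8, 0.5, 18.5]
gripper_width: 0.0252
```

```bash
python3 -c "
from h import *
o=get_obs();print(o['wrist_torque'],o['qpos'][6])"
```

```text
[0.05275555 1.16095306 0.0978411 ] -70.63351486646206
```

{"fn": "arm_command", "kwargs": {"rows": [[0,0,0.15,0.1],[0,0,0.15,0.1],[0,0,0.1,0.1],[0,0,0,0]]}}

```text
clock: 19.62
eef_pos: [0.536, -0.1093, 0.1755]
eef_rot: [-179.9, -0.0, -89.2]
ft_force: [-4.2, 0.2, 19.6]
gripper_width: 0.0256
```

```bash
python3 -c "
from h import *
o=get_obs();print(o['wrist_torque'],o['qpos'][6])"
```

```text
[0.18118053 1.16818236 0.08963664] -85.79277200425837
```

{"fn": "arm_command", "kwargs": {"rows": [[0,0,0.1,0.05],[0,0,0,0.05],[0,0,0,0]]}}

```text
clock: 20.0
eef_pos: [0.536, -0.1093, 0.1754]
eef_rot: [-179.9, -0.0, -94.9]
ft_force: [-4.3, 0.0, 19.4]
gripper_width: 0.0258
```

```bash
python3 -c "
from h import *
o=get_obs();print(o['wrist_torque'],o['eef_rot'],o['gripper_width'])"
```

```text
[0.18045874 1.17597824 0.11149342] [-1.79943998e+02 -1.62308057e-03 -9.49026049e+01] 0.025781079466865555
```

{"fn": "arm_command", "kwargs": {"rows": [[0,0,0.1,0.05],[0,0,0,0.05],[0,0,0,0]]}}

```text
clock: 20.38
eef_pos: [0.5359, -0.1093, 0.1752]
eef_rot: [-179.9, 0.0, -100.6]
ft_force: [-3.5, 0.0, 19.0]
gripper_width: 0.0256
```

```bash
python3 -c "
from h import *
o=get_obs();print(o['wrist_torque'],o['eef_rot'],o['gripper_width'])"
```

```text
[0.19488909 1.16240235 0.10166623] [-1.79949334e+02  6.36126984e-03 -1.00634260e+02] 0.02562555673872415
```

{"fn": "arm_command", "kwargs": {"rows": [[0,0,0.1,0.05],[0,0,0,0.05],[0,0,0,0]]}}

```text
clock: 20.75
eef_pos: [0.536, -0.1092, 0.1752]
eef_rot: [-179.9, 0.0, -106.3]
ft_force: [-4.1, 0.7, 19.1]
gripper_width: 0.0259
```

```bash
python3 -c "
from h import *
o=get_obs();print(o['wrist_torque'],o['eef_rot'],o['gripper_width'])"
```

```text
[0.26839618 1.16447927 0.15302485] [-1.79938739e+02  1.88670738e-02 -1.06347739e+02] 0.025928036615491274
```

{"fn": "arm_command", "kwargs": {"rows": [[0,0,0.1,0.05],[0,0,0,0.05],[0,0,0,0]]}}

```text
clock: 21.12
eef_pos: [0.5361, -0.1091, 0.1752]
eef_rot: [-179.9, 0.0, -112.1]
ft_force: [-3.4, 1.1, 19.6]
gripper_width: 0.0262
```

```bash
python3 -c "
from h import *
o=get_obs();print(o['wrist_torque'],o['eef_rot'],o['gripper_width'])"
```

```text
[0.3132992  1.19288515 0.36425962] [-1.79937165e+02  2.77479670e-02 -1.12050019e+02] 0.026199735141651612
```

{"fn": "arm_command", "kwargs": {"rows": [[0,0,0,-0.08],[0,0,0,-0.08],[0,0,-1.5,0],[0,0,-2,0],[0,0,-3,0],[0,0,-5,0],[0,0,-10,0],[0,0,-20,0],[0,0,-40,0],[0,0,-40,0],[0,0,0,0]]}}

```text
clock: 22.5
eef_pos: [0.5373, -0.1098, 0.2984]
eef_rot: [-179.6, 0.0, -102.9]
ft_force: [0.3, 0.9, -1.9]
gripper_width: 0.0255
```

```bash
python3 - <<'E'
from h import *
import pickle
o=get_obs();print(o["eef_pos"],o["eef_rot"],o["wrist_torque"],o["ft_force"],o["qpos"][6])
c=camera("wrist");save(c,"w7",s=1.5);pickle.dump(c,open("w7.pkl","wb"))
u=proj(c,np.array(o["eef_pos"])+[0,0,-.116])[0]
x0,y0=int(u[0])-20,int(u[1])-20;save(c,"w7c",(x0,y0,x0+40,y0+40),12);print(x0,y0)
E
```

```text
[ 0.53733501 -0.10978939  0.29843321] [-1.79620008e+02  2.75122963e-02 -1.02920770e+02] [0.11400772 0.06670064 0.01993541] [ 0.25892     0.90926523 -1.88576269] -97.139298778661
234 168
```

View pics/w7.png

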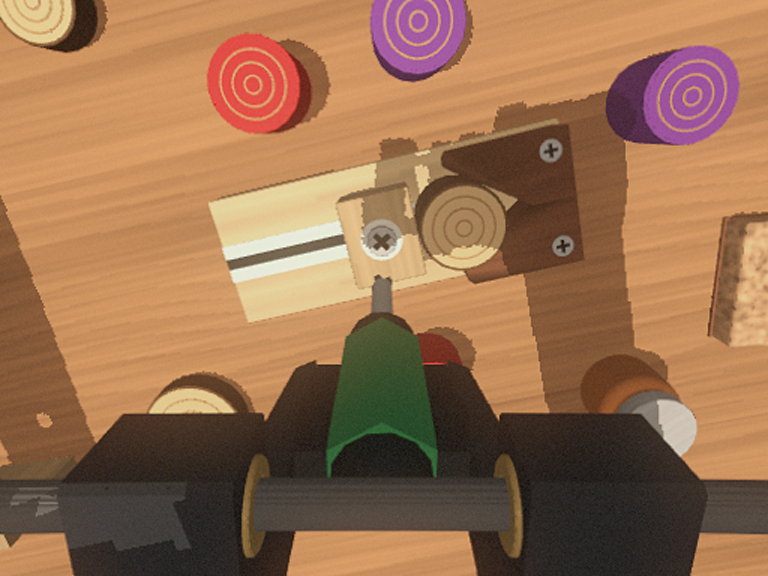

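View pics/w7c.png

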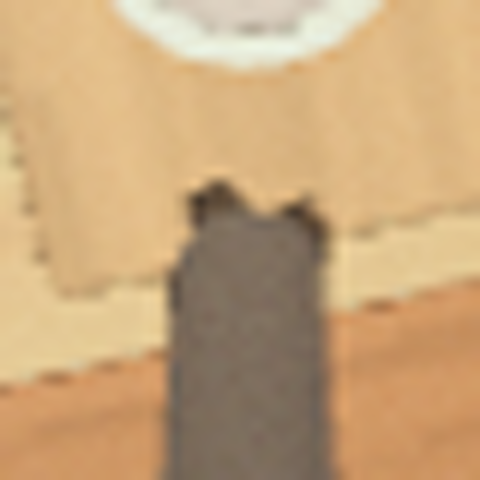

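```bash
python3 - <<'E'
from ov import *
c=pickle.load(open("w7.pkl","rb"));x0,y0,s=234,140,12
m=cv2.resize(c["image"][y0:y0+44,x0:x0+44,::-1],None,fx=s,fy=s,interpolation=cv2.INTER_CUBIC)
g=m.copy()
u=atz(c,[(380.5/1.5,241/1.5)],.066)[0];print(u)
cross(c,u,30.6,.014,.0044,s,x0,y0,g,(0,0,255))
cv2.imwrite("pics/w7o.png",cv2.resize(np.hstack([m,g]),(800,400)))
E
```

```text
[ 0.53585901 -0.10855242  0.066     ]
```

View pics/w7o.png

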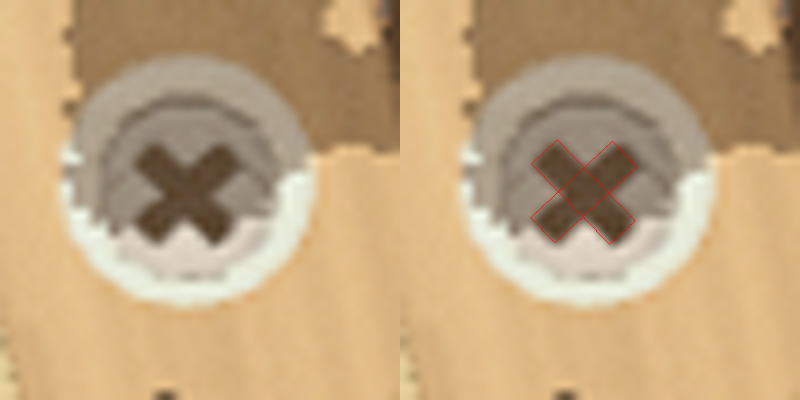

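```bash
python3 - <<'E'
from h import *
plan([.4188,.275,.2984],45.8,17)
E
```

```text
[[-20.5, 11.8, -0.1, -0.1527], [-22.1, 8.5, -0.1, -0.1527], [-23.1, 5.1, -0.1, -0.1527], [-23.6, 1.5, -0.1, -0.1527], [-23.6, -2.1, -0.1, -0.1527], [-23.0, -5.7, -0.1, -0.1527], [-21.8, -9.1, -0.1, -0.1527], [-20.2, -12.3, -0.1, -0.1527], [-18.1, -15.2, -0.1, -0.1527], [-15.6, -17.8, -0.1, -0.1527], [-12.7, -20.0, -0.1, -0.1527], [-9.5, -21.7, -0.1, -0.1527], [-6.1, -22.9, -0.1, -0.1527], [-2.5, -23.5, -0.1, -0.1527], [1.1, -23.6, -0.1, -0.1527], [4.7, -23.2, -0.1, -0.1527], [8.1, -22.2, -0.1, -0.1527]]
```

{"fn": "arm_command", "kwargs": {"rows": [[-20.5,11.8,0,-0.1527],[-22.1,8.5,0,-0.1527],[-23.1,5.1,0,-0.1527],[-23.6,1.5,0,-0.1527],[-23.6,-2.1,0,-0.1527],[-23,-5.7,0,-0.1527],[-21.8,-9.1,0,-0.1527],[-20.2,-12.3,0,-0.1527],[-18.1,-15.2,0,-0.1527],[-15.6,-17.8,0,-0.1527],[-12.7,-20,0,-0.1527],[-9.5,-21.7,0,-0.1527],[-6.1,-22.9,0,-0.1527],[-2.5,-23.5,0,-0.1527],[1.1,-23.6,0,-0.1527],[4.7,-23.2,0,-0.1527],[8.1,-22.2,0,-0.1527],[0,0,0,0],[0,0,0,0]]}}

```text
clock: 24.92
eef_pos: [0.4181, 0.274, 0.2938]
eef_rot: [180.0, 0.1, 45.6]
ft_force: [-0.1, 0.3, -1.1]
gripper_width: 0.0259
```

```bash
python3 - <<'E'
from ov import *
o=get_obs();print(o["eef_pos"],o["eef_rot"])
plan([.4188,.275,.225],45.8,2)
E
```

```text
[0.41808377 0.27397283 0.29377567] [1.79990093e+02 1.04833830e-01 4.56404944e+01]
[[0.6, -0.1, 34.4, -0.0014], [0.6, -0.1, 34.4, -0.0014]]
```

{"fn": "arm_command", "kwargs": {"rows": [[0.6,0,34,0],[0.6,0,34,0],[0,0,0,0],[0,0,0,0]]}}

```text
clock: 25.42
eef_pos: [0.4196, 0.276, 0.2275]
eef_rot: [180.0, -0.1, 45.7]
ft_force: [0.3, 0.0, -0.6]
gripper_width: 0.0255
```

```bash
python3 look.py w8
```

```text
[0.41973481 0.27632449 0.22787566] [ 1.79961798e+02 -1.09104534e-01  4.57599840e+01] 0.025739276804148 [-0.2  1.1 -1.2] 25.475
[254.54954968 188.97212763]
230 164
```

View pics/w8.png

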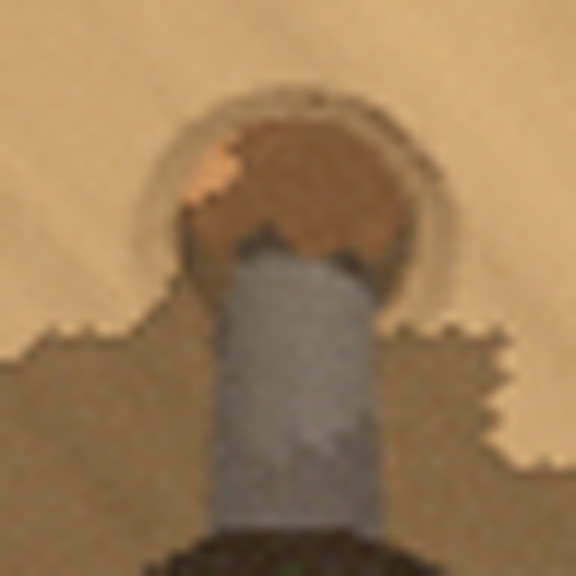

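{"fn": "arm_command", "kwargs": {"rows": [[0,0,10,0],[0,0,10,0],[0,0,15,0],[0,0,15,0],[0,0,0,0]]}}

```text
clock: 26.1
eef_pos: [0.4179, 0.2755, 0.1749]
eef_rot: [-179.9, 0.2, 45.9]
ft_force: [-0.2, -0.5, -1.4]
gripper_width: 0.0256
```

{"fn": "arm_command", "kwargs": {"rows": [[0,0,15,0],[0,0,12,0],[0,0,6,0],[0,0,3,0],[0,0,0,0]]}}

```text
clock: 26.72
eef_pos: [0.4189, 0.2762, 0.1405]
eef_rot: [-180.0, 0.0, 45.8]
ft_force: [-0.6, -0.2, -1.4]
gripper_width: 0.0257
```

{"fn": "arm_command", "kwargs": {"rows": [[0,0,2,0],[0,0,1,0],[0,0,1,0],[0,0,0,0]]}}

```text
clock: 27.22
eef_pos: [0.4189, 0.2761, 0.1365]
eef_rot: [180.0, 0.0, 45.8]
ft_force: [-0.6, -0.5, -1.4]
gripper_width: 0.0258
```

{"fn": "arm_command", "kwargs": {"rows": [[0,0,0.7,0],[0,0,0.6,0],[0,0,0,0]]}}

```text
clock: 27.6
eef_pos: [0.4189, 0.2762, 0.1362]
eef_rot: [180.0, 0.0, 45.8]
ft_force: [-3.2, -2.0, 10.9]
gripper_width: 0.0258
```

Collar is on the board. Release and rise straight up.

{"fn": "arm_command", "kwargs": {"rows": [[0,0,-1,0],[0,0,0,0],[0,0,0,0],[0,0,0,0],[0,0,0,0],[0,0,0,0],[0,0,0,0],[0,0,0,0]], "fingers": 1}}

```text
clock: 28.6
eef_pos: [0.4189, 0.2761, 0.1362]
eef_rot: [-180.0, 0.0, 45.8]
ft_force: [-0.9, 0.2, -0.0]
gripper_width: 0.0883
```

{"fn": "arm_command", "kwargs": {"rows": [[0,0,-10,0],[0,0,-25,0],[0,0,-40,0],[0,0,-40,0],[0,0,-40,0],[0,0,-40,0],[-5,60,0,0],[0,40,0,0],[0,0,0,0]]}}

```text
clock: 29.72
eef_pos: [0.4891, 0.1998, 0.3315]
eef_rot: [179.9, 0.0, 45.5]
ft_force: [-0.4, -0.2, -0.6]
gripper_width: 0.0881
```

```bash
python3 - <<'E'
from h import *
for n in["wrist","top","scene"]:
    c=camera(n);save(c,n+"9",s=1.5)
    if n=="top": save(c,"top9c",(130,120,380,240),3)
o=get_obs();print(o["eef_pos"],o["clock"])
E
```

```text
[0.48627927 0.20394522 0.33159572] 29.875
```

View pics/wrist9.png

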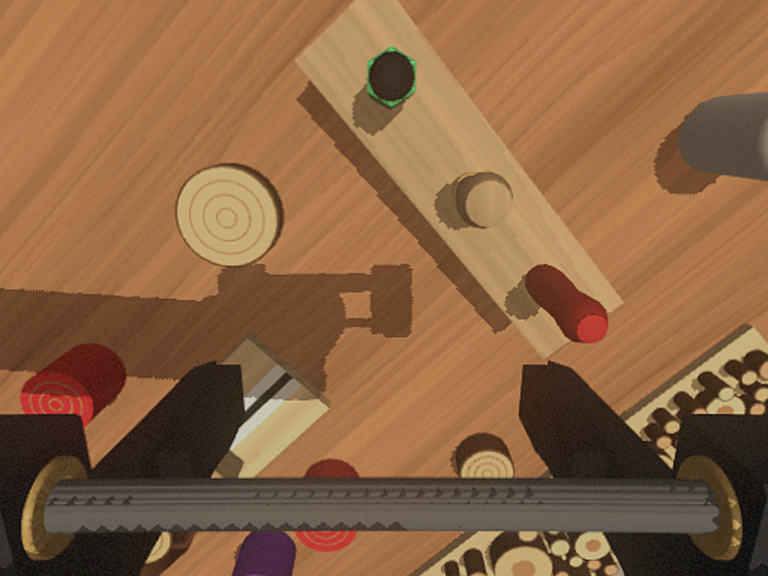

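View pics/top9c.png

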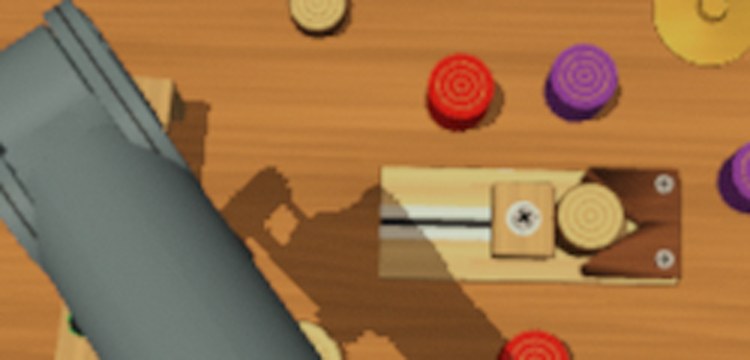

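View pics/scene9.png

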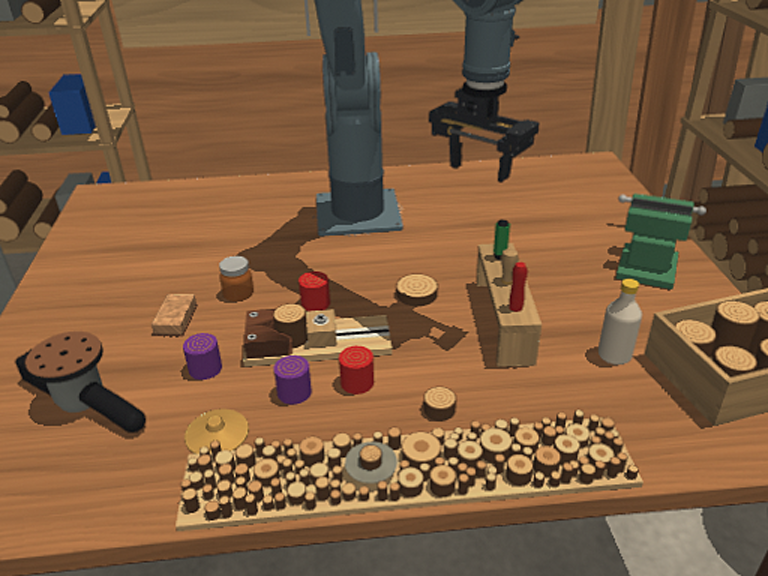

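The wrist picture shows the green driver upright in its end hole (wrist 392,76). The top crop shows the log touching both the jaw and the V (590,216). In the scene picture everything else is in its place.

```bash
python3 -c "
from h import *
print(finish_job(),get_obs()['clock'])"
```

```text
the job is handed in; nothing more can be done
the job is handed in; nothing more can be done
```

The log is clamped, the screw is driven home, and the green screwdriver is back in its own hole in the rack. I handed the job in at about 30 s.

- **Jaw:** I pushed it with shut fingers until it stopped moving and the push force rose to 25 N. The last pictures show the log touching both the jaw and the V.
- **Screw:** I seated the bit and turned clockwise under 14–20 N of press. At about 155° of tool turn the torque climbed from 0.1 to 0.36 N m and the bit stopped sinking, after 3.3 mm. The recess cross, seen afterwards, matched the predicted home angle to within a couple of degrees.
- **Screwdriver:** I lowered it until the collar met the rack board (11 N) and released it. It stands upright there, and the other things look undisturbed in the scene picture.
- **Disagreements:** The hole and driver positions found by the top and wrist cameras differed by up to 6 mm, so I returned the driver using the pose recorded at the grasp and a close wrist picture. No check failed.

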